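# Find the full refill bottle by its heft and put it on the scale

## Task

The two white refill bottles with blue caps look alike, but one is full and the other nearly empty: lift to feel which is the heavy one. Set the full bottle down gently, upright, on the middle of the scale's round steel plate, so that the plate sinks under it and the bottle is left standing there. Leave the light bottle standing upright where it was (put it back in its place if you lifted it), and knock neither bottle over.

Things in the scene. Friction and masses are not known exactly. Their poses are not given: they have to be found in the camera images.
- bottle_a: white plastic refill bottle with a blue band and a blue screw cap: round, straight body 54 mm in diameter up to 104 mm above its foot, then a shoulder, cap 34 mm in diameter, 128 mm tall overall. Origin at the centre of its underside, z up along the bottle; round, so yaw does not matter. One of the two bottles is full (400 to 560 g), the other nearly empty (60 to 90 g); which is which cannot be seen, and either may stand nearer the scale. Stands loose on the table
- bottle_b: white plastic refill bottle with a blue band and a blue screw cap: round, straight body 54 mm in diameter up to 104 mm above its foot, then a shoulder, cap 34 mm in diameter, 128 mm tall overall. Origin at the centre of its underside, z up along the bottle; round, so yaw does not matter. One of the two bottles is full (400 to 560 g), the other nearly empty (60 to 90 g); which is which cannot be seen, and either may stand nearer the scale. Stands loose on the table
- plate_top (a point): centre of the upper face of the round steel plate (110 mm in diameter, flat, no rim) on a white scale, whose base measures 150 x 130 mm and is 36 mm high. z up. Unloaded the face is 60 mm above the table; the plate sits on a spring (about 400 N/m) and sinks straight down, and this point with it: 10 mm, to its stop, under the full bottle (face then at 50 mm), only about 2 mm under the nearly empty one. The base does not move
Mind the look-alikes: they are no part of the job. Leave any turquoise look-alike of the part that bears plate_top alone. What is shaped like the bottle_a but green is not meant.

How it is judged:
By the outcome, as a careful person would: the job done as asked, in the order asked, and still so for the second after the job is handed in, with the robot touching nothing.
It also fails if it takes over 58 s, if anything falls off the work surface, if the arm or the gripper's body presses on something with over 40 N, if the wrist force passes 120 N, or if a joint passes its speed limit or range.

## Robot

A 6-joint arm with a two-finger parallel gripper is mounted at the origin on the work surface. World frame = base frame: x ahead of the robot, y to its left, z up, the work surface at z = 0. Lengths are in m, angles in rad, forces in N, time in s.
With the tool pointing down it reaches from about 0.25 to 0.775 m from the base axis. Payload 4 kg.
Tool frame: the origin (TCP) lies midway between the tips of the shut fingers; the grasp point (between the pads) lies 19 mm behind it; z points along the fingers, x is the direction in which the jaws open and shut, and the axes are right-handed (so a half turn about z gives the same grasp; the last joint's range is limited). The gripper opens to 94 mm and grips with 3 to 60 N. Pads are 16 mm wide; open, the fingers measure 119 mm over their backs; the gripper's body (75 mm by 177 mm) begins 78 mm behind the grasp point.
Start: joints at [1.212, 0.087, 1.371, -0, 1.684, -0.103], TCP at [0.139, 0.532, 0.206] pointing down, gripper open.
Joint ranges: [-3.1, 3.1], [-0.76, 2.03], [0.27, 2.55], [-1.08, 4.22], [0.17, 2.65], [-2.57, 2.57]. Speed limits (rad/s): [2.79, 2.79, 3.14, 3.14, 3.14, 3.14].

## Interface

Orientations are given as [roll, pitch, yaw] about the fixed x, y, z axes, in that order (R = Rz(yaw) Ry(pitch) Rx(roll)).
In Python, from bench import robot gives the robot as it stands.
- The arm moves only by the shell command python3 -m handwheel 'ROWS'. ROWS is a JSON object of lists of equal length, an entry for each row: "delta_pos": the shift along the tool's x, y, z in mm, a list of three; "rotation": the turn, a rotation vector about the tool's x, y, z in rad, a list of three; "claw": the closure, from -1 (fully open) to 1 (shut). In form: {"delta_pos": [[tx, ty, tz], ...], "rotation": [[wx, wy, wz], ...], "claw": [claw, ...]}. A call has exactly 8 rows; each row shifts and turns the commanded pose from where the row before left it, along the tool's axes as they then stand; what a row does not reach is not made up. A row lasts 1/8 s, in which the tool goes at most 62.5 mm and 10.7 degrees, less where a joint would pass 70% of its speed; a pose out of reach is approached as far as the arm can. A call with a gripper value outside its range is refused whole. The fingers move at their own pace and stop on an object; the grip force is fixed at half the most. Time passes only in rows, so rows that do not move let the fingers close, or fill a call up. It gives the time, the measured TCP pose, the force and the opening at its end, in the units of the state.
- robot.get_obs(): the state, without advancing time (a new reading comes with each control period).
- robot.snapshot(name): name is "side" or "top"; returns a dict with "color" (480x640x3 uint8, red, green, blue), "intrinsics" (3x3 intrinsics, pixels), "eye" and "rotation" of the camera in the world. Camera axes: x right, y down, z forward; pixel columns grow to the right and rows downward; lengths in m; the calibration is good to about 2 mm. A picture is of the moment at which its call begins. There is no depth.
- robot.close_job(): hands the job in, once; it reports no verdict.
The state is a dict: "time": time; "joint_positions": joint angles; "qvel": joint speeds; "joint_torque": joint torques, N m; "tool_pos": TCP position; "ee_rot": TCP orientation; "wrist_force": force on the tool from outside, world axes, zero at the start; "wrist_torque": the same for the moment, N m; "width": finger opening in m.
Only numpy, scipy, OpenCV 4.12 (cv2) and the standard library are available. Lean on these libraries where they do the work, as an engineer would, in place of code of your own. Each camera call takes 0.05 s, during which the arm holds its last target.

## Working session

There is one attempt and no reset: what is moved stays moved. The work goes in short steps, Python scripts to look and compute and a shell command to move; the robot and the scene stay as the last step left them, time stands still between calls to the robot, and variables do not carry over. Pictures are saved under pics/ and viewed, and the job is handed in when it is done.

```bash
mkdir -p pics; python3 - <<'E'
from bench import robot
import cv2
for n in("top","side"):
    s=robot.snapshot(n); cv2.imwrite(f"pics/{n}0.png",s["color"][:,:,::-1]); print(n,s["intrinsics"],s["eye"],s["rotation"])
print(robot.get_obs())
E
```

```text
top [[603.76162182   0.         312.54475159]
 [  0.         603.76162182 235.9184422 ]
 [  0.           0.           1.        ]] [ 0.33921155 -0.01494912  1.13719449] [-3.01277355e+00  8.58286667e-04 -1.57062380e+00]
side [[586.4454553    0.         309.38973745]
 [  0.         586.4454553  239.01418568]
 [  0.           0.           1.        ]] [ 0.44431069 -0.62481189  0.84100957] [-2.48331984  0.00892281 -0.06527431]
{'time': 0.1, 'joint_positions': array([ 1.21189852e+00,  8.78686534e-02,  1.37207111e+00, -2.04145207e-05,
        1.68357910e+00, -1.03118243e-01]), 'qvel': array([ 0.00068864, -0.00278381, -0.00428734, -0.00088112,  0.00238417,
        0.00018861]), 'joint_torque': array([ 2.25069794e-03, -3.41249478e+01, -3.03303409e+01,  7.20124086e-02,
        3.03600077e-02, -1.00986545e-04]), 'tool_pos': array([0.13900187, 0.53165036, 0.20444425]), 'ee_rot': array([-3.14141456e+00,  1.91805908e-03,  1.31501466e+00]), 'wrist_force': array([-0.06544998,  0.3304286 , -0.42859479]), 'wrist_torque': array([-0.04100262, -0.00463839,  0.00310035]), 'width': 0.0941000862171726}
```

View pics/top0.png

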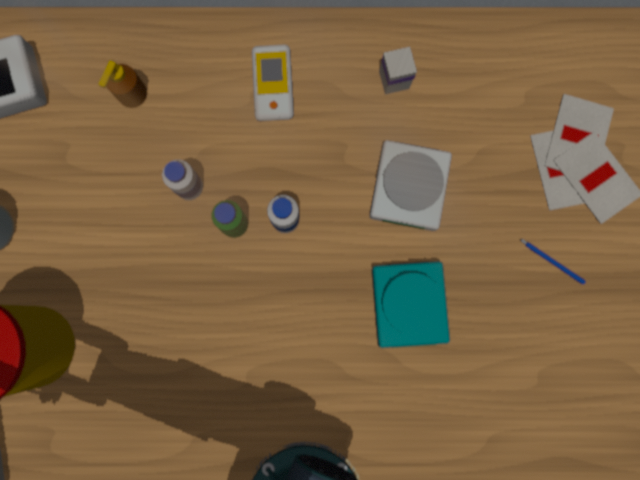

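View pics/side0.png

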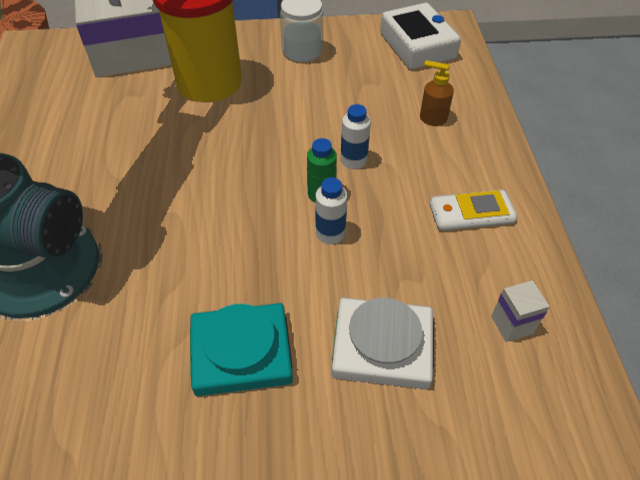

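Top view: the white, blue-capped bottles are at (180,176) and (284,210). A green look-alike stands between them at (228,216). The white scale with the grey plate is at (413,182), and its turquoise look-alike at (412,303). The two white bottles and the white/grey scale fit the description. Next I measure them and check in crops.

```bash
cat > h.py <<'E'
from bench import robot
import cv2, numpy as np
from scipy.spatial.transform import Rotation as Ro
def cast(s,uv,z):
    R=Ro.from_euler('xyz',s["rotation"]).as_matrix()
    d=R@np.linalg.inv(s["intrinsics"])@np.array([uv[0],uv[1],1.])
    e=np.array(s["eye"]); return e+d*(z-e[2])/d[2]
def proj(s,p):
    R=Ro.from_euler('xyz',s["rotation"]).as_matrix()
    q=s["intrinsics"]@(R.T@(np.array(p)-s["eye"])); return q[:2]/q[2]
def blobs(m,amin=40):
    n,l,st,c=cv2.connectedComponentsWithStats(m.astype(np.uint8)); return [(st[i],c[i]) for i in range(1,n) if st[i][4]>=amin]
E
python3 - <<'E'
from h import *
for n in("top","side"):
    s=robot.snapshot(n); im=s["color"]; h=cv2.cvtColor(im,cv2.COLOR_RGB2HSV)
    print(n,"rows/proj base",proj(s,[0,0,0]),proj(s,[.139,.53,.3]))
    for st,c in blobs((h[...,0]>105)&(h[...,0]<130)&(h[...,1]>110)&(h[...,2]>40)):
        print("blue",st,c.round(1),cast(s,c,.128).round(4))
    g=(h[...,1]<25)&(h[...,2]>90)&(h[...,2]<175)
    for st,c in blobs(g,800): print("grey",st,c.round(1),cast(s,c,.06).round(4))
    g=(h[...,0]>40)&(h[...,0]<80)&(h[...,1]>110)
    for st,c in blobs(g,100): print("green",st,c.round(1),cast(s,c,.06).round(4))
    x0,y0,w,hh=(140,130,330,120) if n=="top" else (280,90,170,310)
    k=2.3 if n=="top" else 1.9
    cv2.imwrite(f"pics/crop_{n}.png",cv2.resize(im[y0:y0+hh,x0:x0+w,::-1],None,fx=k,fy=k,interpolation=2))
E
```

```text
top rows/proj base [304.73099737 504.60056713] [-95.6548911  465.47004288]
blue [166 164  17  13 155] [173.4 170.4] [0.5829 0.2239 0.128 ]
blue [273 198  19  20 291] [281.7 207.7] [0.5182 0.0382 0.128 ]
blue [222 210  11  11  75] [227.3 214.7] [0.5061 0.1302 0.128 ]
blue [527 243  58  40 245] [555.5 263.2] [ 0.4238 -0.421   0.128 ]
grey [ 165    0  388    6 1924] [355.8   2.2] [ 0.9252 -0.0959  0.06  ]
grey [   0   36   36   72 1557] [16.6 71.5] [0.7881 0.5382 0.06  ]
grey [ 253   46   40   73 1062] [273.9  93.9] [0.7445 0.0578 0.06  ]
grey [ 532   96  108  126 6156] [581.7 161.2] [ 0.6165 -0.5059  0.06  ]
grey [ 371  142   80   87 5290] [410.6 185.1] [ 0.572  -0.1923  0.06  ]
green [213 207  29  24 194] [230.6 222. ] [0.5041 0.1338 0.06  ]
side rows/proj base [ 38.65232109 265.61768901] [113.55445912 -54.77754408]
blue [233   0  45  20 806] [254.8   8.8] [0.3955 0.5764 0.128 ]
blue [432  15  12   7  66] [437.5  18.4] [0.7893 0.5072 0.128 ]
blue [348 105  18  17 265] [356.5 112.8] [0.5796 0.2127 0.128 ]
blue [312 139  20  18 292] [321.4 147.3] [0.5082 0.1266 0.128 ]
blue [341 139  11  19  97] [345.7 148.6] [0.55   0.1203 0.128 ]
blue [349 140  19  20 151] [359.3 150.5] [0.5731 0.1137 0.128 ]
blue [322 178  20  20 343] [331.3 187.5] [0.5169 0.0303 0.128 ]
blue [316 214  29  22 297] [329.3 225.2] [ 0.5068 -0.0492  0.128 ]
grey [ 280    2   44   59 1512] [301.3  36.4] [0.4967 0.567  0.06  ]
grey [ 381   14   79   55 1447] [417.9  47.6] [0.7553 0.5032 0.06  ]
grey [  487    37   153   365 28196] [588.3 160.6] [1.008  0.1254 0.06  ]
grey [ 349  298   76   72 4187] [386.4 333.3] [ 0.58   -0.2078  0.06  ]
grey [332 309 101  79 897] [387.8 373.9] [ 0.5726 -0.2726  0.06  ]
green [307 148  30  54 907] [318.9 170.6] [0.5048 0.1369 0.06  ]
```

View pics/crop_top.png

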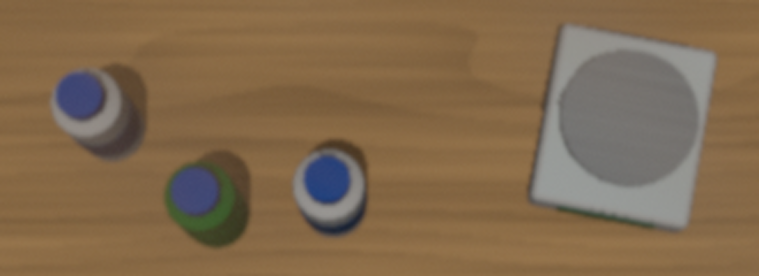

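View pics/crop_side.png

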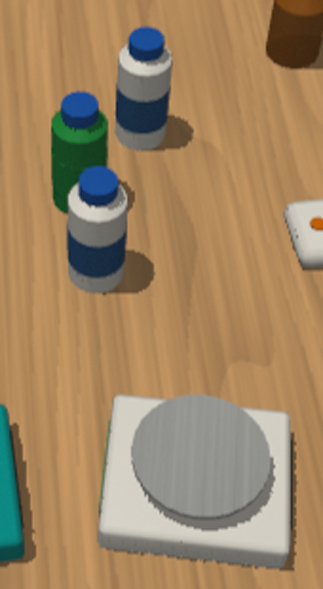

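Crops confirm it: two white/blue-banded bottles, a green one that is not meant, and a white scale with a grey steel plate at top (413.5,181). Now I refine the positions.

```bash
python3 - <<'E'
from h import *
T=robot.snapshot("top");S=robot.snapshot("side")
for nm,t,s in(("near",(282.2,207.4),(331.3,187.5)),("far",(174.8,170.9),(356.5,112.8)),("green",(224.3,212.6),(321.4,147.3))):
    print(nm,"top",cast(T,t,.125).round(4),"side",cast(S,s,.120).round(4))
print("plate",cast(T,(413.5,180.9),.06).round(4))
# plate ellipses
for n,s,roi in(("top",T,(375,140,450,230)),("side",S,(335,290,435,385))):
    x0,y0,x1,y1=roi; im=s["color"][y0:y1,x0:x1]; h=cv2.cvtColor(im,cv2.COLOR_RGB2HSV)
    v=h[...,2]; t,m=cv2.threshold(v,0,255,cv2.THRESH_BINARY+cv2.THRESH_OTSU); print(n,t)
    m=((v<t if n=="side" else v<t)&(h[...,1]<60)&(v>60)).astype(np.uint8)
    m=cv2.morphologyEx(m,cv2.MORPH_OPEN,np.ones((5,5)))
    cs,_=cv2.findContours(m,cv2.RETR_EXTERNAL,cv2.CHAIN_APPROX_NONE); c=max(cs,key=cv2.contourArea)
    e=cv2.fitEllipse(cv2.convexHull(c)); u=(e[0][0]+x0,e[0][1]+y0); print(n,"ellipse",u,e[1],cast(s,u,.06).round(4))
# cap contour fit in side, foot
E
```

```text
near top [0.5192 0.0376 0.125 ] side [0.5178 0.0377 0.12  ]
far top [0.5827 0.2222 0.125 ] side [0.5812 0.2222 0.12  ]
green top [0.5103 0.1359 0.125 ] side [0.5088 0.135  0.12  ]
plate [ 0.5797 -0.1977  0.06  ]
top 130.0
top ellipse (412.6084442138672, 180.81043243408203) (58.738304138183594, 61.29340744018555) [ 0.5799 -0.1961  0.06  ]
side 168.0
side ellipse (386.49645233154297, 332.9245300292969) (68.37142944335938, 77.9139633178711) [ 0.5802 -0.2072  0.06  ]
```

```bash
python3 - <<'E'
from h import *
T=robot.snapshot("top");S=robot.snapshot("side")
print("tin foot side",cast(S,(205,95),0),cast(S,(175,85),0),cast(S,(240,90),0))
for z in(.1,.15,.2,.25,.3): print(z,"top red edge",cast(T,(22,350),z).round(3),"side front red", cast(S,(200,8),z).round(3))
E
```

```text
tin foot side [ 2.72283047e-01  4.49169725e-01 -1.11022302e-16] [0.20228059 0.4902542  0.        ] [0.35058945 0.46085273 0.        ]
0.1 top red edge [0.279 0.477 0.1  ] side front red [0.268 0.637 0.1  ]
0.15 top red edge [0.282 0.454 0.15 ] side front red [0.279 0.552 0.15 ]
0.2 top red edge [0.285 0.43  0.2  ] side front red [0.291 0.467 0.2  ]
0.25 top red edge [0.288 0.406 0.25 ] side front red [0.303 0.382 0.25 ]
0.3 top red edge [0.291 0.382 0.3  ] side front red [0.315 0.297 0.3  ]
```

```bash
python3 -m handwheel '{"delta_pos":[[0,0,-14],[0,0,-14],[0,0,-14],[0,0,-14],[0,0,-14],[0,0,-14],[0,0,-14],[0,0,0]],"rotation":[[0,0,0.165],[0,0,0.165],[0,0,0.165],[0,0,0.165],[0,0,0.165],[0,0,0.165],[0,0,0.165],[0,0,0.16]],"claw":[-1,-1,-1,-1,-1,-1,-1,-1]}'
```

```text
time: 1.4
tool_pos: [0.1394, 0.5326, 0.3053]
ee_rot: [-3.139, -0.001, -0.005]
wrist_force: [-0.3, -0.1, -0.3]
width: 0.0941
```

```bash
python3 -m handwheel '{"delta_pos":[[35,45,0],[35,45,0],[35,45,0],[35,45,0],[35,45,0],[35,45,0],[35,45,0],[35,45,0]],"rotation":[[0,0,0],[0,0,0],[0,0,0],[0,0,0],[0,0,0],[0,0,0],[0,0,0],[0,0,0]],"claw":[-1,-1,-1,-1,-1,-1,-1,-1]}'
```

```text
time: 2.4
tool_pos: [0.42, 0.1705, 0.3038]
ee_rot: [-3.141, -0.001, 0.0]
wrist_force: [0.9, -0.0, -0.5]
width: 0.094
```

```bash
python3 -m handwheel '{"delta_pos":[[24.5,33,0],[24.5,33,0],[24.5,33,0],[24.5,33.5,0],[0,0,40],[0,0,40],[0,0,30],[0,0,0]],"rotation":[[0,0,0],[0,0,0],[0,0,0],[0,0,0],[0,0,0],[0,0,0],[0,0,0],[0,0,0]],"claw":[-1,-1,-1,-1,-1,-1,-1,-1]}'; python3 - <<'E'
from h import *
for n in("top","side"):
    s=robot.snapshot(n); cv2.imwrite(f"pics/{n}1.png",s["color"][:,:,::-1])
E
```

```text
time: 3.4
tool_pos: [0.5154, 0.0396, 0.1906]
ee_rot: [-3.141, 0.006, -0.0]
wrist_force: [0.8, 0.0, 0.3]
width: 0.0938
```

View pics/side1.png

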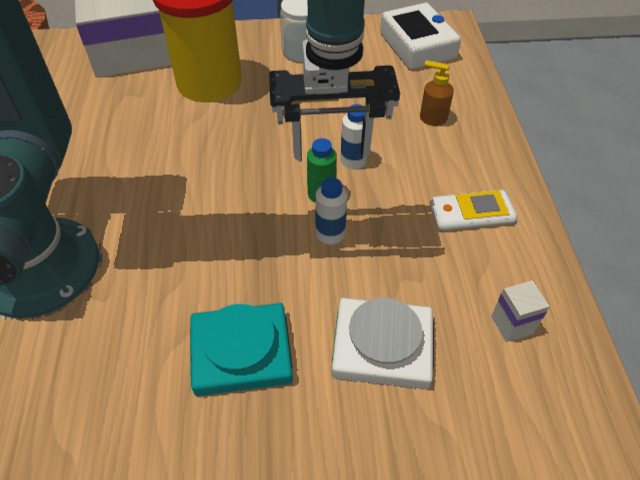

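The fingers straddle the near bottle symmetrically (297 and 365 around column 331). Descending.

```bash
python3 -m handwheel '{"delta_pos":[[1,1,22],[1,1,22],[0,0,22],[0,0,22],[0,0,22],[0,0,22],[0,0,0],[0,0,0]],"rotation":[[0,0,0],[0,0,0],[0,0,0],[0,0,0],[0,0,0],[0,0,0],[0,0,0],[0,0,0]],"claw":[-1,-1,-1,-1,-1,-1,-1,-1]}'
```

```text
time: 4.5
tool_pos: [0.5208, 0.0376, 0.0637]
ee_rot: [3.142, -0.004, 0.0]
wrist_force: [0.2, 0.6, -0.8]
width: 0.094
```

```bash
python3 -m handwheel '{"delta_pos":[[-2,0,5],[0,0,0],[0,0,0],[0,0,0],[0,0,0],[0,0,0],[0,0,0],[0,0,0]],"rotation":[[0,0,0],[0,0,0],[0,0,0],[0,0,0],[0,0,0],[0,0,0],[0,0,0],[0,0,0]],"claw":[-1,1,1,1,1,1,1,1]}'; python3 -c "
from bench import robot
o=robot.get_obs();print(o['wrist_force'],o['wrist_torque'],o['joint_torque'])"
```

```text
time: 5.5
tool_pos: [0.5178, 0.0376, 0.0567]
ee_rot: [-3.142, -0.001, -0.0]
wrist_force: [2.8, 0.7, -0.4]
width: 0.0535
[ 2.82405728  0.69872618 -0.39181455] [-0.14664808 -0.43644079  0.08932256] [ 7.58243236e-02 -3.22528768e+01 -2.70962477e+01  3.76111362e-02
  8.36375020e-01 -5.83381116e-04]
```

```bash
python3 -m handwheel '{"delta_pos":[[0,0,-5],[0,0,-10],[0,0,-15],[0,0,0],[0,0,0],[0,0,0],[0,0,0],[0,0,0]],"rotation":[[0,0,0],[0,0,0],[0,0,0],[0,0,0],[0,0,0],[0,0,0],[0,0,0],[0,0,0]],"claw":[1,1,1,1,1,1,1,1]}'; python3 -c "
from bench import robot
o=robot.get_obs();print(o['wrist_force'],o['wrist_torque'],o['joint_torque'])
robot.snapshot('top');o=robot.get_obs();print(o['wrist_force'])"
```

```text
time: 6.5
tool_pos: [0.517, 0.0376, 0.0862]
ee_rot: [-3.141, 0.001, -0.0]
wrist_force: [-0.5, -0.1, -3.8]
width: 0.0538
[-0.50797995 -0.05227364 -3.76691661] [-0.09482842  0.06363349  0.02523263] [ 4.51648020e-04 -3.39978433e+01 -3.07295358e+01  7.47789745e-02
  2.40556221e-02 -6.82776681e-05]
[-0.33567621 -0.10781615 -4.79380315]
```

Wrist z-force is about -4 to -5 N, against 0.6–0.9 N expected for the light bottle. A few more readings and a look to be sure.

```bash
python3 - <<'E'
from h import *
f=[]
for i in range(6):
    s=robot.snapshot("side"); f.append(robot.get_obs()['wrist_force'][2])
print(np.round(f,2),np.mean(f)); im=s["color"]; cv2.imwrite("pics/lift.png",cv2.resize(im[60:320,220:480,::-1],None,fx=2.2,fy=2.2))
E
```

```text
[-3.62 -4.96 -4.34 -4.04 -4.44 -4.74] -4.357553191001734
```

View pics/lift.png

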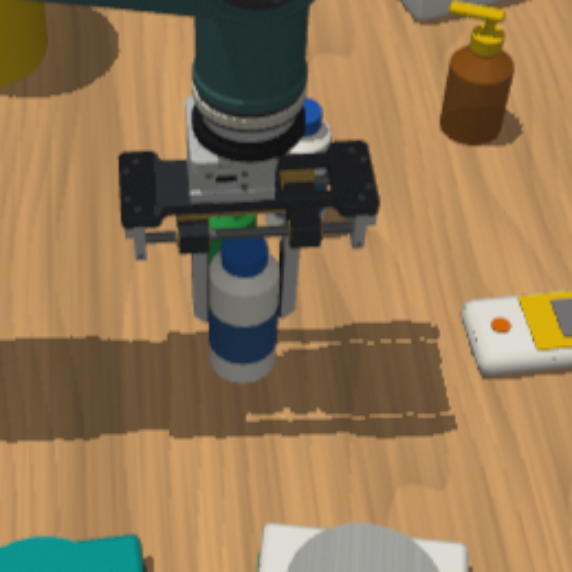

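The near bottle is the full one (~430 g) and hangs upright. Raising it and carrying it toward the scale.

```bash
python3 -m handwheel '{"delta_pos":[[0,0,-15],[0,0,-25],[0,0,-25],[0,0,-15],[6,20,0],[8,30,0],[8,30,0],[8,30,0]],"rotation":[[0,0,0],[0,0,0],[0,0,0],[0,0,0],[0,0,0],[0,0,0],[0,0,0],[0,0,0]],"claw":[1,1,1,1,1,1,1,1]}'; python3 -m handwheel '{"delta_pos":[[8,30,0],[8,30,0],[8,30,0],[8,27,0],[1,10,0],[0,0,0],[0,0,0],[0,0,0]],"rotation":[[0,0,0],[0,0,0],[0,0,0],[0,0,0],[0,0,0],[0,0,0],[0,0,0],[0,0,0]],"claw":[1,1,1,1,1,1,1,1]}'
python3 - <<'E'
from h import *
S=robot.snapshot("side"); T=robot.snapshot("top")
print(cast(S,(386,330.2),.06))
cv2.imwrite("pics/over_s.png",cv2.resize(S["color"][150:420,260:520,::-1],None,fx=2.2,fy=2.2))
cv2.imwrite("pics/over_t.png",T["color"][:,:,::-1])
E
```

```text
time: 7.85
tool_pos: [0.5473, -0.0732, 0.1667]
ee_rot: [-3.141, -0.0, 0.0]
wrist_force: [0.0, 0.5, -3.8]
width: 0.0534
time: 8.85
tool_pos: [0.5801, -0.1983, 0.1667]
ee_rot: [-3.141, -0.0, 0.001]
wrist_force: [-0.2, -0.7, -4.0]
width: 0.0537
[ 0.58016346 -0.20257066  0.06      ]
```

View pics/over_s.png

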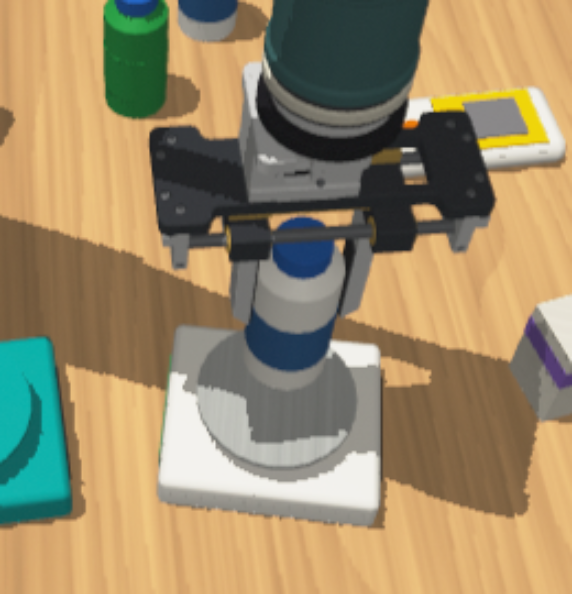

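```bash
python3 - <<'E'
from h import *
S=robot.snapshot("side")
for p in([.58,-.1983,.110],[.58,-.2253,.110],[.58,-.20,.06]):
    q=proj(S,p); print(p,q.round(1),((q-[260,150])*2.2).round(1))
E
```

```text
[0.58, -0.1983, 0.11] [388.7 310.6] [283.2 353.3]
[0.58, -0.2253, 0.11] [391.6 327.1] [289.5 389.7]
[0.58, -0.2, 0.06] [385.6 328.7] [276.4 393.1]
```

Foot and plate sit where expected. Lowering gently, easing in before contact (TCP z ≈ 0.117).

```bash
python3 -m handwheel '{"delta_pos":[[0,1,8],[0,0,10],[0,0,10],[0,0,8],[0,0,5],[0,0,3],[0,0,2],[0,0,1]],"rotation":[[0,0,0],[0,0,0],[0,0,0],[0,0,0],[0,0,0],[0,0,0],[0,0,0],[0,0,0]],"claw":[1,1,1,1,1,1,1,1]}'; python3 -m handwheel '{"delta_pos":[[0,0,1],[0,0,2],[0,0,2],[0,0,2],[0,0,1],[0,0,1],[0,0,1],[0,0,0]],"rotation":[[0,0,0],[0,0,0],[0,0,0],[0,0,0],[0,0,0],[0,0,0],[0,0,0],[0,0,0]],"claw":[1,1,1,1,1,1,1,1]}'
```

```text
time: 10.0
tool_pos: [0.5803, -0.2004, 0.1197]
ee_rot: [3.141, -0.001, 0.0]
wrist_force: [-0.1, 0.2, -3.9]
width: 0.0534
time: 11.0
tool_pos: [0.5804, -0.2004, 0.1097]
ee_rot: [3.141, -0.001, 0.0]
wrist_force: [0.4, -1.0, -0.4]
width: 0.0536
```

```bash
python3 -m handwheel '{"delta_pos":[[0,0,0.5],[0,0,0.5],[0,0,0.5],[0,0,0.5],[0,0,0],[0,0,0],[0,0,0],[0,0,0]],"rotation":[[0,0,0],[0,0,0],[0,0,0],[0,0,0],[0,0,0],[0,0,0],[0,0,0],[0,0,0]],"claw":[1,1,1,1,1,1,1,1]}'; python3 - <<'E'
from h import *
f=[]
for i in range(4):
    S=robot.snapshot("side"); f.append(robot.get_obs()['wrist_force'][2])
print(np.round(f,2))
cv2.imwrite("pics/down_s.png",cv2.resize(S["color"][150:420,260:520,::-1],None,fx=2.2,fy=2.2))
E
```

```text
time: 12.0
tool_pos: [0.5803, -0.2004, 0.1076]
ee_rot: [3.142, -0.0, -0.0]
wrist_force: [1.1, 0.9, -1.0]
width: 0.0537
[-0.16 -0.19 -0.83 -0.64]
```

View pics/down_s.png

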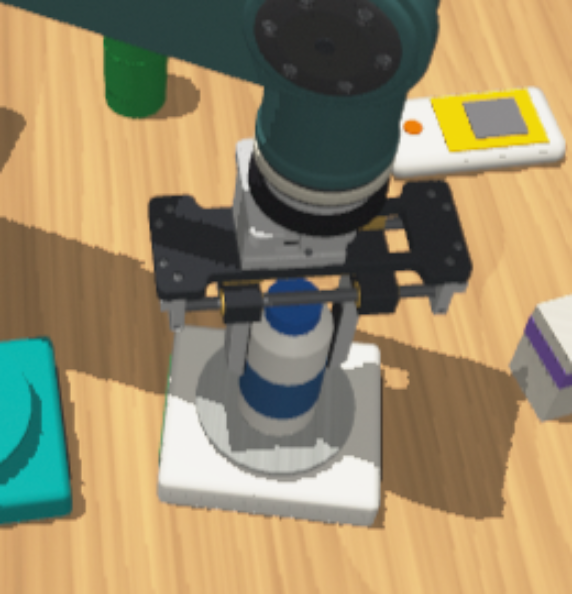

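The plate carries nearly the whole load. Releasing, then straight up.

```bash
python3 -m handwheel '{"delta_pos":[[0,0,0],[0,0,0],[0,0,0],[0,0,0],[0,0,0],[0,0,0],[0,0,0],[0,0,0]],"rotation":[[0,0,0],[0,0,0],[0,0,0],[0,0,0],[0,0,0],[0,0,0],[0,0,0],[0,0,0]],"claw":[0.1,0,-0.2,-0.4,-0.6,-0.8,-1,-1]}'; python3 -m handwheel '{"delta_pos":[[0,0,-10],[0,0,-20],[0,0,-30],[0,0,-30],[0,0,-30],[0,0,-30],[0,0,-20],[0,0,0]],"rotation":[[0,0,0],[0,0,0],[0,0,0],[0,0,0],[0,0,0],[0,0,0],[0,0,0],[0,0,0]],"claw":[-1,-1,-1,-1,-1,-1,-1,-1]}';  python3 -m handwheel '{"delta_pos":[[-20,-30,0],[-30,-40,0],[-30,-40,0],[-30,-40,0],[-30,-40,0],[-20,-30,0],[0,0,0],[0,0,0]],"rotation":[[0,0,0],[0,0,0],[0,0,0],[0,0,0],[0,0,0],[0,0,0],[0,0,0],[0,0,0]],"claw":[-1,-1,-1,-1,-1,-1,-1,-1]}'
python3 - <<'E'
from h import *
S=robot.snapshot("side");T=robot.snapshot("top")
cv2.imwrite("pics/end_s.png",S["color"][:,:,::-1]); cv2.imwrite("pics/end_t.png",T["color"][:,:,::-1])
for n,s in(("S",S),("T",T)):
    h=cv2.cvtColor(s["color"],cv2.COLOR_RGB2HSV)
    for st,c in blobs((h[...,0]>105)&(h[...,0]<130)&(h[...,1]>110)&(h[...,2]>40),100): print(n,st,c.round(1),cast(s,c,.172).round(4))
for z in(.05,.06): print(z,"plate front edge",proj(S,[.58,-.255,z]).round(1),"foot front",proj(S,[.58,-.227,z]).round(1))
cv2.imwrite("pics/end_c.png",cv2.resize(S["color"][220:400,320:450,::-1],None,fx=3.3,fy=3.3))
E
```

```text
time: 13.2
tool_pos: [0.5802, -0.2004, 0.1075]
ee_rot: [-3.142, -0.0, -0.0]
wrist_force: [-0.4, 0.1, -0.7]
width: 0.0937
time: 14.2
tool_pos: [0.581, -0.2007, 0.2806]
ee_rot: [3.139, -0.005, 0.0]
wrist_force: [0.7, 0.1, -0.4]
width: 0.094
time: 15.2
tool_pos: [0.4203, 0.0192, 0.2768]
ee_rot: [3.141, 0.001, -0.0]
wrist_force: [0.3, -0.6, -0.2]
width: 0.0939
S [348 105  18  17 264] [356.5 112.9] [0.5713 0.161  0.172 ]
S [312 139  20  18 292] [321.4 147.3] [0.5042 0.0803 0.172 ]
S [341 138  27  22 253] [353.1 149.4] [0.5554 0.0713 0.172 ]
S [381 276  26  27 550] [393.2 289.1] [ 0.5795 -0.2016  0.172 ]
S [369 313  37  27 340] [384.8 329.1] [ 0.5594 -0.2614  0.172 ]
T [423 156  13  17 140] [429.6 163.4] [ 0.584  -0.2058  0.172 ]
T [166 164  17  15 197] [173.7 171.1] [0.5711 0.2129 0.172 ]
T [527 243  58  40 244] [555.5 263.3] [ 0.4201 -0.4034  0.172 ]
0.05 plate front edge [390.5 365.3] foot front [387.6 348. ]
0.06 plate front edge [391.1 362.3] foot front [388.3 344.8]
```

View pics/end_s.png

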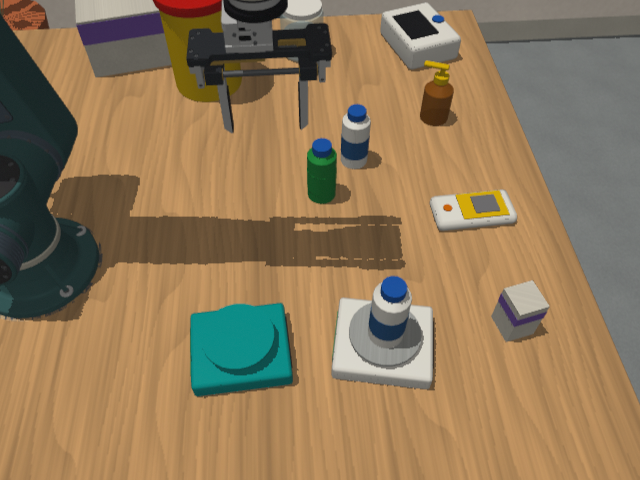

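View pics/end_c.png

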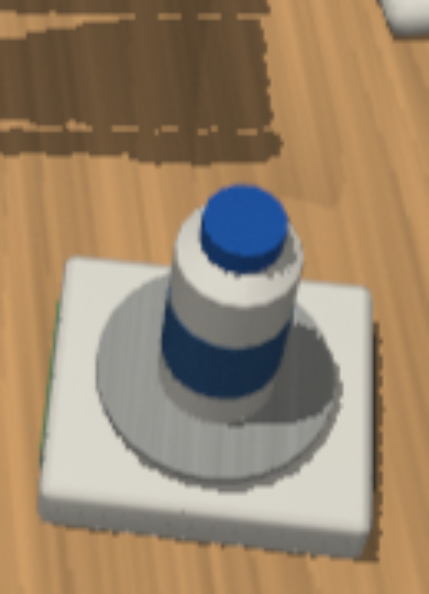

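View pics/end_t.png

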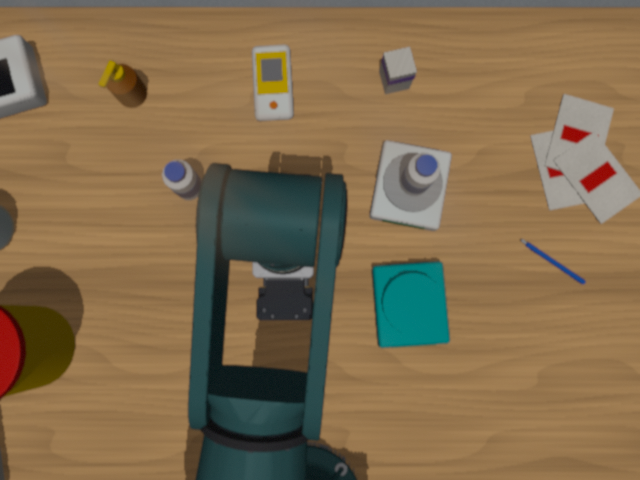

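```bash
python3 -c "
from bench import robot
print(robot.close_job())"
```

```text
the job is handed in; nothing more can be done
None
```

The full bottle is standing upright on the middle of the scale's steel plate, and I handed the job in at about 15 s of the 58 s allowed.

- **Which bottle:** I lifted the one nearer the scale. The wrist force averaged about 4.3 N, roughly 430 g, so it is the full one. I never lifted the other bottle; it stands where it was.
- **Placing:** I lowered it slowly until the plate carried almost all its weight. By then the gripper had sunk about 9 mm past the expected contact height. I then let go and backed away.
- **Last checks:** In the side view the bottle's foot is centred on the plate to within a few mm. The cap is at about (0.580, -0.202), where I aimed for (0.580, -0.200). The light bottle and the green one show at the same pixels as at the start, and the robot touches nothing.
- **Disagreements:** Before placing, the two cameras put the plate's centre 4 to 6 mm apart in y, so I aimed between them. In the last top view the bottle's cap reads about 5 mm further from the robot's centre line, but only part of the cap was picked up there. I did not measure the plate's height after letting go; that it sank to its stop rests on the gripper height and the wrist force.

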